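# Slide a specimen carrier home under a spring clip

## Robot

A 7-joint arm with a two-finger parallel gripper is mounted at the origin on a cart in front of the work surface, level with it; the furniture and walls round the work are solid. World frame = base frame: x ahead of the robot, y to its left, z up, the work surface at z = 0. Lengths are in m, angles in rad, forces in N, time in s.
With the tool pointing down it reaches from about 0.4 to 0.85 m from the base axis. Payload 10.4 kg.
Tool frame: the origin (TCP) lies on the centre line of the jaws, within the pads' length; the fingertips stand 14 mm ahead of it and the grasp point (between the pads) lies 5 mm behind it (manip.tip_reach is the distance from the TCP to the fingertips, in m); z points along the fingers, y is the line along which they close (so a half turn about z gives the same grasp; the last joint's range is limited). The gripper opens to 85 mm and grips with 20 to 120 N. Pads are 22 mm wide; open, the fingers measure 114 mm over their backs; the gripper's body (76 mm by 85 mm) begins 54 mm behind the grasp point. The pads swing forward as they close: fully open they stand 13 mm farther back than shut.
Start: joints at [-1.149, 0.332, -0.065, 1.46, 0.022, 1.35, -0.088], TCP at [0.269, 0.564, 0.216] pointing down, gripper open.
Joint ranges: [-2.6, 2.6], [-0.5, 2.12], [-1.47, 1.34], [0.16, 2.42], [-1.27, 4.41], [0.06, 2.06], [-2.6, 2.6]. Speed limits (rad/s): [2.22, 2.22, 2.79, 2.79, 3.14, 3.14, 3.14].

## Interface

Orientations are given as a unit quaternion [x, y, z, w].
In Python, from workcell import manip gives the robot as it stands.
- The arm moves only by the shell command python3 -m pendant 'ROWS' [FORCE]. ROWS is JSON, a list of rows, each a list of 7 numbers: the shift along the tool's x, y, z in units of 50 mm (1.0 is 50 mm), then the turn, a rotation vector about the tool's x, y, z in units of 8 degrees (1.0 is 8 degrees), then the opening, from -1 (shut) to 1 (fully open), so that 0 is half open. In form: [[dx, dy, dz, ax, ay, az, jaw], ...]. A call has exactly 10 rows; each row is the pose to reach, as a shift and turn from the pose commanded when the call began, along the tool's axes at that moment; what a row does not reach only later rows make up. A row lasts 1/8 s, in which the tool goes at most 62.5 mm and 10.7 degrees, less where a joint would pass 70% of its speed; a pose out of reach is approached as far as the arm can. A call with a gripper value outside its range is refused whole. The fingers move at their own pace and stop on an object; FORCE is the grip in N (left out, the last holds). Time passes only in rows, so rows that repeat a pose let the fingers close, or fill a call up. It gives the time, the measured TCP pose, the force, the opening and the grip force at its end, in the units of the state.
- manip.get_obs(): the state, without advancing time (a new reading comes with each control period).
- manip.camera(name): name is "scene" or "top" or "wrist"; returns (picture, depth): 420x560x3 uint8, red, green, blue; 420x560 float32, m along the optical axis (not along the pixel's ray), 0 where there is no reading.
- manip.get_calibration(name): a dict with "fx", "fy", "cx", "cy" (pixels), "xyz" and "orientation" of the camera in the world. Camera axes: x right, y up, looking along -z (the intrinsics and any distortion apply to the point x, -y, -z); pixel columns grow to the right and rows downward; lengths in m; the calibration is good to about 2 mm. A picture is of the moment at which its call begins: read the wrist's pose just before it. get_calibration takes no time and is no camera call; for the wrist camera it gives the pose at the moment of the call.
- manip.hand_in(): hands the job in; it is judged then, once.
Trained networks look in the newest picture that a camera, given by its name, has taken for a name from the list of things; names that differ only in an ending like _2 or _b are one class to them, and where a whole thing is asked for, a point or a joint stands for the part that bears it (a point fixed in the world has none). Each returns a list of dicts, best first, with "p" (0 to 1); they miss things now and then, are a little off and sometimes report something else, mostly with a low value. They report only what shows in the picture. A call takes as long as a camera call. They do not tell look-alikes from the thing itself.
- manip.find_in(thing, camera): "box" ([left, top, right, bottom] in pixels, round what is visible of it).
- manip.trace(thing, camera): "pixels" (420x560 bool, what is visible of it) and "box" ([left, top, right, bottom] in pixels, round what is visible of it).
- manip.tip_of(thing, camera): "pixel" ([column, row] in pixels: a listed point, or the origin of a listed thing).
The state is a dict: "clock": time; "joint_pos": joint angles; "joint_velocities": joint speeds; "tau": joint torques, N m; "position": TCP position; "ee_rot": TCP orientation; "ft_force": force on the tool from outside, world axes, zero at the start; "torque": the same for the moment, N m; "grip_width": opening from 0.0 (shut) to 1.0 (fully open); "grasp_force": force on a finger pad.
Only numpy, scipy, OpenCV 4.12 (cv2) and the standard library are available. Lean on these libraries where they do the work, as an engineer would, in place of code of your own. Each camera call takes 0.05 s, during which the arm holds its last target. There are 200 camera calls.

## Task

On the clamping stage, press the spring clip's long paddle down with one fingertip so that its lip rises, keep it held down, and with the other fingertip push the flat specimen carrier along the channel beneath the raised lip until it is fully home against the end stop; only then let the clip come down so that it clamps the carrier, and finish clear of everything. The carrier is only pushed, never lifted, the lip must not come down on it before it is home, and the things standing around stay where they are.

Things in the scene. Friction and masses are not known exactly. Their poses are not given: they have to be found in the camera images.
- stage: clamping stage, fixed on the worktop: grey foot plate 170 x 112 x 10 mm, on it an aluminium bed with a channel. Origin: on the worktop (z = 0) under the channel's centre line, half-way along. x runs along the channel from its open end (x = -85 mm) to the end stop, y from the channel to the clip's paddle, z up. The foot plate spans y -36 to +76 mm.
- channel_end (a point): point on the channel floor, on its centre line, at the near face of the end stop: stage x = +75, y = 0, z = 22 mm (the floor is 22 mm above the worktop). The stop is an upright wall 12 mm high above the floor. The channel is 43 mm wide, between guides 5 mm thick and 7 mm high above the floor; its other end is open.
- clip (a joint): angle of the spring clip, a steel rocker hinged along stage x. 0 = closed: lip 2 mm over the channel floor, blocking the carrier; paddle slants up outward at 0.5 rad. Grows as the paddle is pressed, to the stop at 0.5: paddle level, lip 17 mm over the floor. Lip clears the carrier from 0.28; about 0.25 when clamping it. Spring closes it: 0.045 N m at 0, 0.195 at 0.5 (7.5 N on the paddle 26 mm from the hinge).
- clip_hinge (a point): point on the clip's hinge axis at stage x = 0, y = +29 mm, 23 mm above the worktop; the axis runs along stage x, its barrel is 8 mm thick and ends in lugs 27 mm above the worktop (stage x -85 to -78 and +62 to +70, y +26 to +40). The paddle reaches from 4 to 48 mm outside the axis (its outer edge about 47 mm above the worktop at rest).
- paddle_pressed (a point): point fixed on the stage where the middle of the paddle's top face lies when the paddle is fully pressed: stage x = -23, y = +55 mm, 25 mm above the worktop (3 mm above the channel floor). The paddle is a flat plate of slippery grey plastic (friction about 0.15), 110 mm along x (stage x -78 to +32) by 44 mm in y (+33 to +77 when pressed), 4 mm thick; a fingertip can slide along it.
- clip_lip (a point): middle of the lower edge of the clip's lip; moves with the clip. The lip is a downturned steel bar 20 mm along x (stage x +40 to +60 mm), 6 mm thick in y, over the channel at about stage y = -6 mm. The arm that carries it crosses the channel from the hinge, its top 18 mm above the channel floor when closed and up to 34 mm when open.
- carrier: flat specimen carrier to be pushed: dark steel plate 50 mm (x) x 40 mm (y) x 10 mm (z), 0.14 kg, a small glass window in its top. Origin: centre of its underside. It starts lying on the channel floor, before the lip, with its axes along the stage's; at home its origin is at stage x = +50 mm, its far edge on the end stop.
- tape_roll: roll of tape lying flat beside the stage, 62 mm across, 19 mm high, origin at the centre of its underside; leave it alone
- dish_1: round petri dish beside the stage, 60 mm across, 15 mm high, origin at the centre of its underside; leave it alone
- pen_1: pen 145 mm long, 9 mm high, lying along the paddle side of the stage, origin at the centre of its underside; leave it alone
- bottle_small: small bottle with screw cap standing apart to the left of the stage, 45 mm across, 90 mm high, origin at the centre of its underside; leave it alone
- timer: small bench timer to the left of the stage, 52 x 66 x 16 mm, lying flat, origin at the centre of its underside; leave it alone
Not all that is in view belongs to the job. Several things have the shape of the carrier; the one meant has the colours described above.

How it is judged:
On the way:
1. with the clip's paddle held down by the fingers, the fingers push the carrier in beneath the raised lip (value of joint clip above 0.27 rad and contact force between the fingers and clip above 0.5 N and contact force between the fingers and carrier above 0.05 N and x of carrier in the frame of stage above 0.02 m), for 0.05 s.
At the end, for the whole second after the job is handed in: The carrier lies flat on the channel floor within 3 mm of the end stop, at rest, and the released clip bears on it with more than 1 N (x of carrier in the frame of stage between 0.047 and 0.053 m and y of carrier in the frame of stage between -0.004 and 0.004 m and z of carrier in the frame of stage between 0.02 and 0.0245 m and angle between the x axis of carrier and the x axis of stage, either way round below 0.1 rad and angle between carrier's own z axis and vertical below 0.06 rad and contact force between clip and carrier above 1 N and value of joint clip between 0.15 and 0.32 rad and linear speed of carrier below 0.01 m/s); the robot touches nothing.
It fails at once if the carrier is lifted more than 7 mm off the channel floor or tipped by more than 0.2 rad (z of carrier in the frame of stage above 0.029 m or angle between carrier's own z axis and vertical above 0.2 rad).
It fails at once if the lip comes down on the carrier (more than 1.5 N) before it is home (more than 5 mm short of the end stop) (contact force between clip and carrier above 1.5 N and x of carrier in the frame of stage between 0.018 and 0.045 m).
It fails at once if the tape roll, petri dish, pen, bottle or timer is moved by more than 30 mm (distance of any of tape_roll, dish_1, pen_1, bottle_small, timer from where it was at the start of the episode above 0.03 m).
It also fails if it takes over 42 s, if anything falls off the work surface, if the arm or the gripper's body presses on something with over 40 N, if the wrist force passes 120 N, or if a joint passes its speed limit or range.

## Working session

There is one attempt and no reset: what is moved stays moved. The work goes in short steps, Python scripts to look and compute and a shell command to move; the robot and the scene stay as the last step left them, time stands still between calls to the robot, and variables do not carry over. Pictures are saved under pics/ and viewed, at most 10 in all, crops included, and the job is handed in when it is done.

```bash
mkdir -p pics
cat > h.py <<'E'
import numpy as np, cv2
from workcell import manip
from scipy.spatial.transform import Rotation as R
def ray(cal,px):
    d=np.array([(px[0]-cal['cx'])/cal['fx'],-(px[1]-cal['cy'])/cal['fy'],-1.0])
    return np.array(cal['xyz']),R.from_quat(cal['orientation']).as_matrix()@d
def at_z(cal,px,z):
    o,d=ray(cal,px); return o+d*(z-o[2])/d[2]
def at_d(cal,px,dep):
    o,d=ray(cal,px); return o+d*dep
E
python3 - <<'E'
from h import *
s=manip.get_obs();print(s['clock'],s['position'],s['ee_rot'],s['grip_width'])
for c in ['top','scene']:
    im,d=manip.camera(c);cal=manip.get_calibration(c);print(c,{k:np.round(v,3).tolist() if not isinstance(v,str) else v for k,v in cal.items()})
    cv2.imwrite(f'pics/{c}0.png',im[:,:,::-1])
    for t in ['stage','carrier','channel_end','clip_hinge','paddle_pressed','clip_lip']:
        for r in manip.tip_of(t,c)[:4]:
            z={'stage':0,'carrier':.022,'channel_end':.022,'clip_hinge':.023,'paddle_pressed':.025,'clip_lip':.024}[t]
            print(t,round(r['p'],2),np.round(r['pixel'],1),np.round(at_z(cal,r['pixel'],z),4))
    for t in ['tape_roll','dish_1','pen_1','bottle_small','timer']:
        for r in manip.tip_of(t,c)[:1]: print(t,round(r['p'],2),np.round(r['pixel'],1),np.round(at_z(cal,r['pixel'],0),3))
print(manip.get_obs()['clock'])
E
```

```text
0.0 [0.26876172 0.56379723 0.21470654] [ 2.20574038e-01  9.75369957e-01 -7.20893654e-04 -1.47252790e-04] 1.0006642038327795
top {'fx': 477.142, 'fy': 477.142, 'cx': 281.394, 'cy': 205.26, 'xyz': [0.449, 0.105, 0.98], 'orientation': [0.031, -0.033, -0.704, 0.708]}
stage 0.71 [335.2 204.6] [ 0.5413 -0.0083  0.    ]
carrier 0.83 [280.  278.1] [0.3918 0.1048 0.022 ]
carrier 0.73 [336.5 204.8] [ 0.5389 -0.0084  0.022 ]
carrier 0.66 [342.  280.3] [ 0.3881 -0.0185  0.022 ]
clip_hinge 0.88 [325.7 200.2] [0.548  0.0135 0.023 ]
clip_hinge 0.32 [337.  205.7] [ 0.537  -0.0092  0.023 ]
paddle_pressed 0.95 [307.  205.3] [0.5372 0.0514 0.025 ]
clip_lip 0.9 [347.  182.6] [ 0.5839 -0.0296  0.024 ]
clip_lip 0.22 [325.1 200.2] [0.5479 0.0148 0.024 ]
tape_roll 0.57 [375.  232.7] [ 0.484 -0.09   0.   ]
dish_1 0.61 [391.6 189.4] [ 0.574 -0.125  0.   ]
pen_1 0.7 [284.3 176.6] [0.599 0.097 0.   ]
bottle_small 0.87 [176.4 182.8] [0.585 0.32  0.   ]
timer 0.66 [336.2 205.8] [ 0.539 -0.01   0.   ]
scene {'fx': 412.543, 'fy': 412.543, 'cx': 279.135, 'cy': 213.552, 'xyz': [-0.038, 0.52, 0.532], 'orientation': [-0.21, 0.419, 0.787, -0.402]}
stage 0.56 [316.2 216.5] [ 0.5351 -0.0059  0.    ]
carrier 0.82 [324.9 270.2] [0.3694 0.1155 0.022 ]
carrier 0.58 [370.8 248.9] [0.3636 0.0014 0.022 ]
carrier 0.4 [312.4 215.1] [0.5204 0.0191 0.022 ]
channel_end 0.65 [302.9 190.7] [ 0.6134 -0.029   0.022 ]
clip_hinge 0.92 [303.4 211.1] [0.543  0.0262 0.023 ]
paddle_pressed 0.84 [296.4 214.8] [0.5383 0.0497 0.025 ]
clip_lip 0.64 [310.8 193.6] [ 0.5896 -0.0337  0.024 ]
clip_lip 0.42 [304.3 210.5] [0.5426 0.0241 0.024 ]
tape_roll 0.67 [360.2 215.2] [ 0.481 -0.091  0.   ]
dish_1 0.77 [341.  192.7] [ 0.579 -0.124  0.   ]
pen_1 0.69 [264.1 222.5] [0.585 0.104 0.   ]
bottle_small 0.82 [169.  253.9] [0.606 0.32  0.   ]
timer 0.65 [196.  325.6] [0.409 0.359 0.   ]
1.2
```

Run:
```python
import cv2
im=cv2.imread('pics/top0.png')[140:320,230:430]
cv2.imwrite('pics/top0c.png',cv2.resize(im,None,fx=3.3,fy=3.3,interpolation=cv2.INTER_CUBIC))
```

```text
(no output)
```

View pics/top0.png

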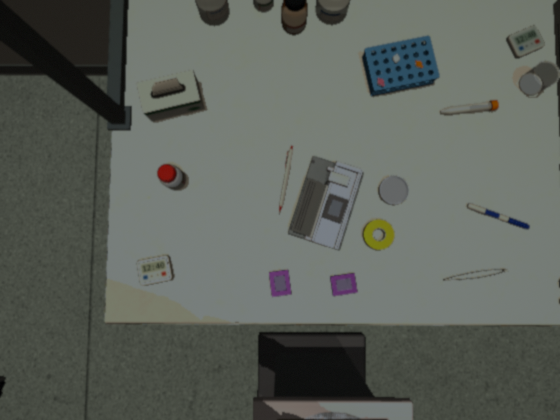

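View pics/top0c.png

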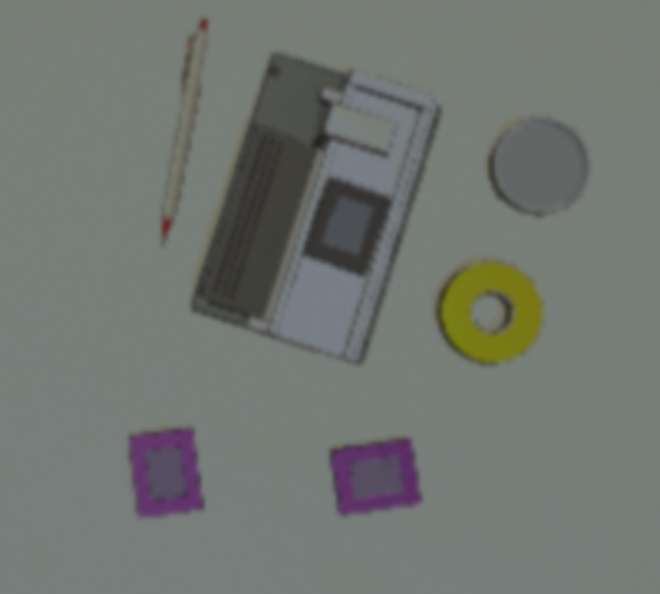

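Carrier candidates in the top image are two magenta plates at (280,283) and (344,284), and a dark plate with a glass window in the channel at (336,207). The description fits the dark one, and the crop confirms it. Stage x points roughly to image-up, slightly right.

```bash
cat >> h.py <<'E'
def to_stage(p,st):
    x,y,a=st; c,s=np.cos(a),np.sin(a); d=np.array(p[:2])-[x,y]; return np.array([c*d[0]+s*d[1],-s*d[0]+c*d[1]])
def to_world(q,st):
    x,y,a=st; c,s=np.cos(a),np.sin(a); return np.array([x+c*q[0]-s*q[1],y+s*q[0]+c*q[1]])
E
python3 - <<'E'
from h import *
from scipy.optimize import least_squares
cal=manip.get_calibration('top')
cr=np.array([[275,52],[440,102],[362,362],[192,308]])/3.3+[230,140]
# foot plate corners at z=.01
W=np.array([at_z(cal,p,.01)[:2] for p in cr]); S=np.array([[85,76],[85,-36],[-85,-36],[-85,76]])/1e3
pts=[(W[i],S[i],1) for i in range(4)]
pts+=[((.5372,.0514),(-.023,.055),1),((.5383,.0497),(-.023,.055),1),((.6134,-.029),(.075,0),1),((.548,.0135),(0,.029),.7),((.543,.0262),(0,.029),.7),((.5839,-.0296),(.05,-.006),.7),((.5896,-.0337),(.05,-.006),.7)]
f=lambda v:np.concatenate([w*(to_world(s,v)-np.array(p)) for p,s,w in pts])
r=least_squares(f,[.54,0,-.28],loss='soft_l1',f_scale=.004);st=r.x
print(W,st,np.round(1000*f(st).reshape(-1,2),1))
im=manip.camera('top');t=manip.trace('stage','top')
# carrier by corners in crop
for c in [[333,178],[392,190],[365,274],[305,255]]: print(np.round(1000*to_stage(at_z(cal,np.array(c)/3.3+[230,140],.032),st),1))
s=manip.get_obs();y=R.from_quat(s['ee_rot']).as_matrix();print(y, manip.tip_reach)
print('paddle ctr',to_world((-.055,.0275),st))
for n in ['tape_roll','dish_1','pen_1']:pass
print(to_stage((.484,-.09),st),to_stage((.599,.097),st))
E
```

```text
[[ 0.64130866  0.03747956]
 [ 0.61030815 -0.06535721]
 [ 0.44868344 -0.01576533]
 [ 0.48123269  0.08872072]] [ 0.54043296 -0.0082703  -0.30422183] [[ 3.   1.3]
 [ 0.4 -2.7]
 [-0.1 -1.4]
 [ 0.9  1. ]
 [-2.2 -0.3]
 [-3.3  1.4]
 [-1.4 -1.7]
 [ 0.8  4.1]
 [ 4.3 -4.8]
 [ 1.7  0.4]
 [-2.3  3.3]]
[14.7 17.4]
[ 18.6 -18.8]
[-35.  -18.2]
[-35.1  19.7]
[[-9.02715078e-01  4.30238873e-01  1.61596806e-05]
 [ 4.30238873e-01  9.02715075e-01  7.75946031e-05]
 [ 1.87966273e-05  7.69983409e-05 -9.99999997e-01]] 0.014
paddle ctr [0.49619619 0.03444221]
[-0.02935938 -0.09488124] [0.02434385 0.11798013]
```

```bash
python3 -m pendant '[[-0.87,-0.76,0,0,0,-0.1,0],[-1.74,-1.52,0,0,0,-0.2,0],[-2.6,-2.28,0,0,0,-0.3,0],[-3.5,-3.04,0,0,0,-0.4,0],[-4.35,-3.8,0,0,0,-0.5,0],[-5.2,-4.56,0,0,0,-0.6,0],[-6.1,-5.32,0,0,0,-0.7,0],[-6.95,-6.1,0,0,0,-0.8,0],[-7.8,-6.85,0.2,0,0,-0.9,0],[-8.66,-7.6,0.4,0,0,-1,0]]'
python3 - <<'E'
from h import *
s=manip.get_obs();print(s['clock'],s['position'],R.from_quat(s['ee_rot']).as_matrix().round(4),s['grip_width'],s['ft_force'])
cal=manip.get_calibration('wrist');im,d=manip.camera('wrist');cv2.imwrite('pics/w1.png',im[:,:,::-1]);np.savez('w1.npz',im=im,d=d,**cal)
st=(.54043,-.00827,-.3042)
print(cal)
for t,z in [('channel_end',.022),('clip_hinge',.023),('paddle_pressed',.025),('clip_lip',.024),('carrier',.022),('stage',0)]:
  for r in manip.tip_of(t,'wrist')[:2]: print(t,round(r['p'],2),np.round(r['pixel']),np.round(1000*to_stage(at_z(cal,r['pixel'],z),st),1))
E
```

```text
clock: 2.55
position: [0.4969, 0.0332, 0.1957]
ee_rot: [0.152, 0.988, 0.0, 0.001]
ft_force: [0.4, 0.6, -0.4]
grip_width: 0.5
grasp_force: 0.0
2.55 [0.49690196 0.03321437 0.19570266] [[-9.540e-01  2.997e-01  1.200e-03]
 [ 2.997e-01  9.540e-01  6.000e-04]
 [-1.000e-03  1.000e-03 -1.000e+00]] 0.5000670777249215 [ 0.40288063  0.62824974 -0.35218689]
{'fx': 369.89566709562905, 'fy': 369.89566709562905, 'cx': 274.12956601910594, 'cy': 216.6257172558566, 'xyz': array([0.42762155, 0.05577349, 0.35442345]), 'orientation': array([-0.11702872, -0.08659427,  0.5853175 ,  0.79762719])}
channel_end 0.72 [361. 253.] [ 10.3 111.3]
channel_end 0.56 [250. 312.] [74.7  2.9]
clip_hinge 0.67 [277. 246.] [ 2.7 30.6]
paddle_pressed 0.61 [307. 223.] [-21.1  58.6]
clip_lip 0.77 [244. 291.] [49.7 -2.4]
clip_lip 0.45 [248. 313.] [74.9  1.6]
carrier 0.83 [177.  84.] [-144.6  -54.6]
carrier 0.76 [311.  31.] [-184.7   57.7]
```

View pics/w1.png

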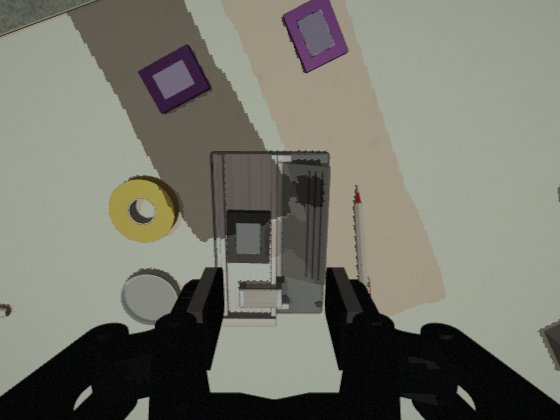

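Run:
```python
from h import *
z=np.load('w1.npz');cal={k:z[k] for k in ['fx','fy','cx','cy','xyz','orientation']};st=(.54043,-.00827,-.3042)
im=z['im'][140:345,190:350][:,:,::-1];cv2.imwrite('pics/w1c.png',cv2.resize(im,None,fx=2.9,fy=2.9,interpolation=cv2.INTER_CUBIC))
```

```text
(no output)
```

View pics/w1c.png

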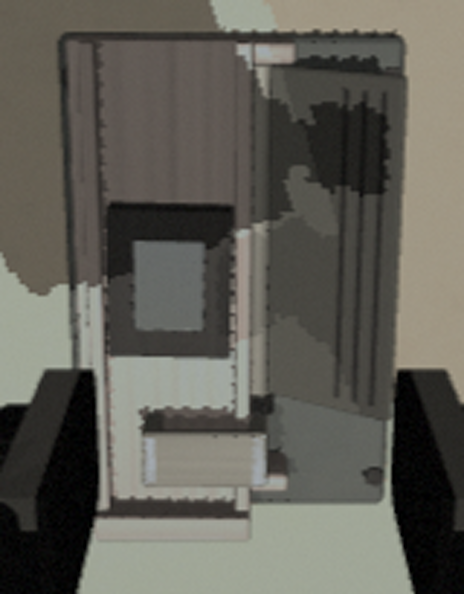

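Run:
```python
from h import *
z=np.load('w1.npz');cal={k:z[k] for k in ['fx','fy','cx','cy','xyz','orientation']};st=(.54043,-.00827,-.3042)
for c,h in [((60,36),.01),((404,34),.01),((384,502),.01),((108,204),.032),((234,207),.032),((229,357),.032),((108,355),.032),((97,540),.034),((250,540),.034)]:
    print(c,h,np.round(1000*to_stage(at_z(cal,np.array(c)/2.9+[190,140],h),st),1))
s=manip.get_obs()
print('tcp',1000*to_stage(s['position'],st))
```

```text
(60, 36) 0.01 [-85.2 -30.9]
(404, 34) 0.01 [-85.8  78.7]
(384, 502) 0.01 [83.1 78.6]
(108, 204) 0.032 [-35.8 -14.8]
(234, 207) 0.032 [-34.8  24.5]
(229, 357) 0.032 [16.1 22.8]
(108, 355) 0.032 [ 15.3 -16.7]
(97, 540) 0.034 [ 83.2 -22.7]
(250, 540) 0.034 [83.2 29.7]
tcp [-55.60215517  29.18634621]
```

The wrist view shows the carrier at about (248,236) in the channel, the open end at the top, and the lip beyond it. The TCP is already over the approach point, so I'm going down.

```bash
python3 -m pendant '[[0,0,0.6,0,0,0,0],[0,0,1.2,0,0,0,0],[0,0,1.8,0,0,0,0],[0,0,2.3,0,0,0,0],[0,0,2.5,0,0,0,0],[0,0,2.65,0,0,0,0],[0,0,2.75,0,0,0,0],[0,0,2.85,0,0,0,0],[0,0,2.95,0,0,0,0],[0,0,2.95,0,0,0,0]]'
python3 - <<'E'
from h import *
im,d=manip.camera('scene');cv2.imwrite('pics/s2.png',cv2.resize(im[140:280,220:400,::-1],None,fx=4,fy=4,interpolation=cv2.INTER_CUBIC))
im,d=manip.camera('wrist');cal=manip.get_calibration('wrist');cv2.imwrite('pics/w2.png',im[:,:,::-1]);np.savez('w2.npz',im=im,d=d,**cal)
s=manip.get_obs();print(s['position'],s['ft_force'],s['torque'])
E
```

```text
clock: 4.15
position: [0.4961, 0.0348, 0.0477]
ee_rot: [0.152, 0.988, -0.0, -0.0]
ft_force: [0.7, -0.3, 0.6]
grip_width: 0.501
grasp_force: 0.0
[0.49636427 0.03488218 0.04809595] [0.55291849 0.20250671 1.36732673] [ 0.06428654 -0.0335071  -0.01716017]
```

View pics/s2.png

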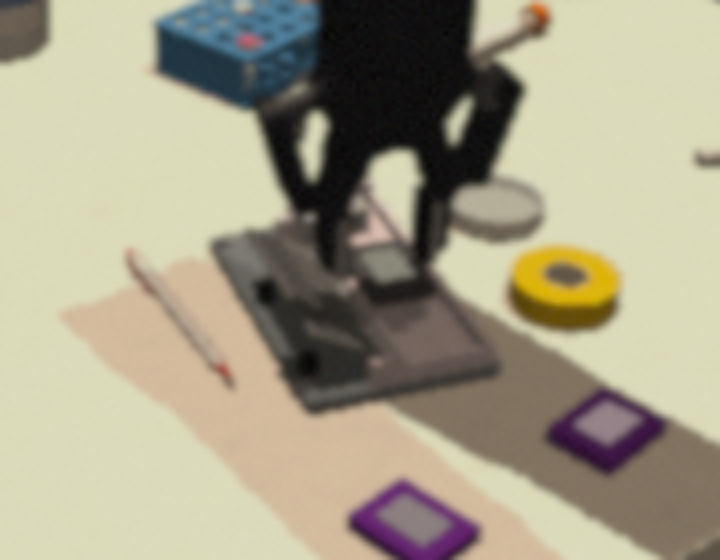

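View pics/w2.png

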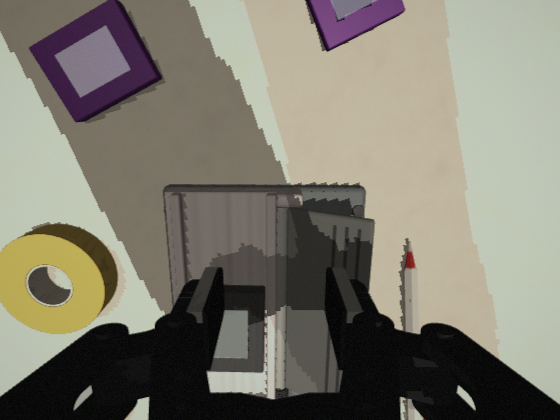

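Run:
```python
from h import *
z=np.load('w2.npz');cal={k:z[k] for k in ['fx','fy','cx','cy','xyz','orientation']};st=(.54043,-.00827,-.3042);d=z['d']
def pr(c,r): 
    p=at_d(cal,(c,r),d[r,c]); return np.r_[1000*to_stage(p,st),1000*p[2]].round(1)
for c in [208,212,216,220,332,338,344]:
  for r in [266,272,278,290,310]: print(c,r,pr(c,r))
print('carrier',pr(245,288),pr(235,325),pr(250,360),'paddle',pr(320,250),pr(320,280),pr(320,320),pr(310,360),'floor',pr(230,240))
```

```text
208 266 [-44.8  -6.8  23.1]
208 272 [-65.1   2.9  73.8]
208 278 [-65.6   4.   80.1]
208 290 [-65.8   5.7  89.9]
208 310 [-65.    7.7 101.9]
212 266 [-43.7  -5.1  20.8]
212 272 [-65.3   4.6  74.3]
212 278 [-65.6   5.5  80.2]
212 290 [-65.5   7.   89.5]
212 310 [-60.8   7.6  94.8]
216 266 [-44.8  -2.5  23.2]
216 272 [-65.6   6.2  74.9]
216 278 [-66.    7.2  81. ]
216 290 [-63.2   7.6  85.1]
216 310 [-56.2   7.6  87.2]
220 266 [-44.8  -0.3  23.2]
220 272 [-65.6   7.8  75. ]
220 278 [-63.1   7.7  75. ]
220 290 [-58.4   7.6  76.1]
220 310 [-51.    7.6  78.5]
332 266 [-52.1  57.4  39.6]
332 272 [-65.1  51.6  73.9]
332 278 [-65.4  50.7  79.8]
332 290 [-61.9  50.4  82.8]
332 310 [-55.1  50.3  85.5]
338 266 [-52.4  60.2  40.2]
338 272 [-65.2  53.9  74.3]
338 278 [-65.2  53.1  79.6]
338 290 [-65.9  51.3  90.2]
338 310 [-62.   50.3  97. ]
344 266 [-53.5  62.6  42.8]
344 272 [-65.8  56.   75.5]
344 278 [-65.2  55.3  79.5]
344 290 [-65.8  53.4  90.2]
344 310 [-64.9  51.3 101.9]
carrier [-33.3  13.1  26.3] [-14.8   7.8  33.2] [ 8.1 15.4 32.3] paddle [-58.8  51.8  35.1] [-42.8  52.2  36.1] [-19.8  53.   36.4] [ 5.4 48.4 35.8] floor [-59.5   5.5  22.6]
```

Run:
```python
from h import *
st=(.54043,-.00827,-.3042);cal=manip.get_calibration('scene');print(manip.tip_reach)
def proj(p):
    q=R.from_quat(cal['orientation']).as_matrix().T@(np.array(p)-cal['xyz']); return np.array([cal['cx']+cal['fx']*q[0]/-q[2],cal['cy']-cal['fy']*q[1]/-q[2]])
for y in (-.000,.057):
  for z in (.034,.072): print(y,z,((proj(np.r_[to_world((-.055,y),st),z])-[220,140])*4).round())
im,d=manip.camera('scene')
for c,r in [(330,255),(330,262),(425,250),(425,258),(425,240)]:
    c=220+c//4;r=140+r//4;p=at_d(cal,(c,r),d[r,c]);print(np.r_[1000*to_stage(p,st),1000*p[2]].round(1))
```

```text
0.014
-0.0 0.034 [426. 303.]
-0.0 0.072 [431. 243.]
0.057 0.034 [326. 322.]
0.057 0.072 [329. 261.]
[-61.3  60.1  82.2]
[-61.3  60.   77.3]
[-60.9   6.5  73.7]
[-61.3   6.3  69. ]
[-60.4   6.6  78.3]
```

Depth in both cameras puts the fingertips at z ≈ 0.07, about 36 mm higher than nominal. I'll go down further, step by step, watching the force.

```bash
python3 -m pendant '[[0,0,0.1,0,0,0,0],[0,0,0.2,0,0,0,0],[0,0,0.3,0,0,0,0],[0,0,0.4,0,0,0,0],[0,0,0.45,0,0,0,0],[0,0,0.5,0,0,0,0],[0,0,0.5,0,0,0,0],[0,0,0.5,0,0,0,0],[0,0,0.5,0,0,0,0],[0,0,0.5,0,0,0,0]]'
cat > look.py <<'E'
from h import *
import sys
st=(.54043,-.00827,-.3042)
cal=manip.get_calibration('wrist');im,d=manip.camera('wrist');cv2.imwrite('pics/'+sys.argv[1]+'.png',im[:,:,::-1])
s=manip.get_obs();print(s['position'],s['ft_force'].round(2),s['torque'].round(2),'tcp stage',(1000*to_stage(s['position'],st)).round(1))
v,u=np.mgrid[0:420,0:560];k=d>0
P=np.stack([(u-cal['cx'])/cal['fx']*d,-(v-cal['cy'])/cal['fy']*d,-d],-1)@R.from_quat(cal['orientation']).as_matrix().T+cal['xyz']
c,sn=np.cos(st[2]),np.sin(st[2]);X=P[...,0]-st[0];Y=P[...,1]-st[1];SX,SY=c*X+sn*Y,-sn*X+c*Y;Z=P[...,2]
dark=im.max(-1)<30
tx=to_stage(s['position'],st)[0]
for n,y0 in (('push',-.008),('press',.049)):
    m=k&dark&(abs(SX-tx+.010)<.006)&(SY>y0)&(SY<y0+.017)&(Z>.02)
    z=Z[m]; print(n,'finger lowest z mm',np.percentile(z,[0,1,3,10]).round(4)*1000 if z.size else None, 'n',z.size)
m=k&(abs(SY-.062)<.012)&(SX<tx-.012)&(SX>-.076)&(Z<.05)
if m.sum()>20:
    A=np.c_[SY[m],np.ones(m.sum())];f=np.linalg.lstsq(A,Z[m],rcond=None)[0];print('paddle slope angle -> clip',.5-np.arctan(f[0]),'z at y55',f@[.055,1])
m=k&(abs(Z-.032)<.002)&(abs(SY-.003)<.012)
if m.any(): print('carrier x range',np.percentile(SX[m],[1,99])*1000)
E
python3 look.py w3
```

```text
clock: 5.55
position: [0.4964, 0.0349, 0.0231]
ee_rot: [0.152, 0.988, 0.0, 0.0]
ft_force: [-0.6, -0.1, 0.1]
grip_width: 0.497
grasp_force: 0.0
[0.49634962 0.03490434 0.02307773] [-0.08  0.9   0.64] [0.04 0.01 0.06] tcp stage [-55.  28.]
push finger lowest z mm [43.8 47.4 51.1 58.9] n 3142
press finger lowest z mm [35.3 43.5 49.  57.6] n 3184
paddle slope angle -> clip 0.31674880104540415 z at y55 0.03075774065044777
carrier x range [-33.90825809   7.21880672]
```

```bash
python3 -m pendant '[[0,0,0.04,0,0,0,0],[0,0,0.08,0,0,0,0],[0,0,0.12,0,0,0,0],[0,0,0.16,0,0,0,0],[0,0,0.2,0,0,0,0],[0,0,0.24,0,0,0,0],[0,0,0.26,0,0,0,0],[0,0,0.26,0,0,0,0],[0,0,0.26,0,0,0,0],[0,0,0.26,0,0,0,0]]'
python3 look.py w4
```

```text
clock: 6.85
position: [0.4968, 0.0353, 0.0103]
ee_rot: [0.152, 0.988, 0.0, 0.0]
ft_force: [0.2, 0.6, 6.0]
grip_width: 0.503
grasp_force: 3.1
[0.49677549 0.03537661 0.01033361] [0.63 1.27 6.6 ] [ 0.47 -0.03 -0.02] tcp stage [-54.7  28.6]
push finger lowest z mm [31.4 34.9 38.2 46.1] n 3131
press finger lowest z mm [28.4 31.8 36.7 44.9] n 3123
paddle slope angle -> clip 0.4342700101400585 z at y55 0.024952346763877278
carrier x range [-65.17127659  -4.44404885]
```

View pics/w4.png

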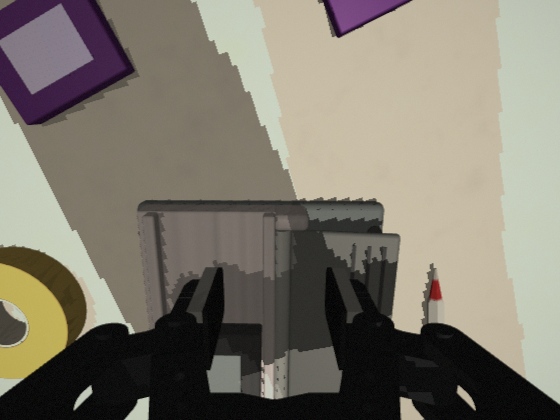

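```bash
python3 -m pendant '[[0,0,0.04,0,0,0,0],[0,0,0.08,0,0,0,0],[0,0,0.1,0,0,0,0],[-0.05,0,0.1,0,0,0,0],[-0.1,0,0.1,0,0,0,0],[-0.15,0,0.1,0,0,0,0],[-0.2,0,0.1,0,0,0,0],[-0.25,0,0.1,0,0,0,0],[-0.3,0,0.1,0,0,0,0],[-0.3,0,0.1,0,0,0,0]]'
python3 look.py w5
python3 - <<'E'
from h import *
im,d=manip.camera('scene');cv2.imwrite('pics/s5.png',cv2.resize(im[150:260,250:380,::-1],None,fx=5,fy=5,interpolation=cv2.INTER_CUBIC))
E
```

```text
clock: 8.15
position: [0.5116, 0.0315, 0.0067]
ee_rot: [0.152, 0.988, 0.001, 0.001]
ft_force: [-6.5, 2.1, 24.9]
grip_width: 0.499
grasp_force: 12.3
[0.51163407 0.03145054 0.00668923] [-6.9   2.09 23.61] [1.02 1.28 0.12] tcp stage [-39.4  29.3]
push finger lowest z mm [27.3 31.9 35.2 43.3] n 3083
press finger lowest z mm [24.4 28.3 33.2 40.9] n 3023
paddle slope angle -> clip 0.5031638762690215 z at y55 0.02495003116029964
carrier x range [-50.14976872   7.77805324]
```

View pics/s5.png

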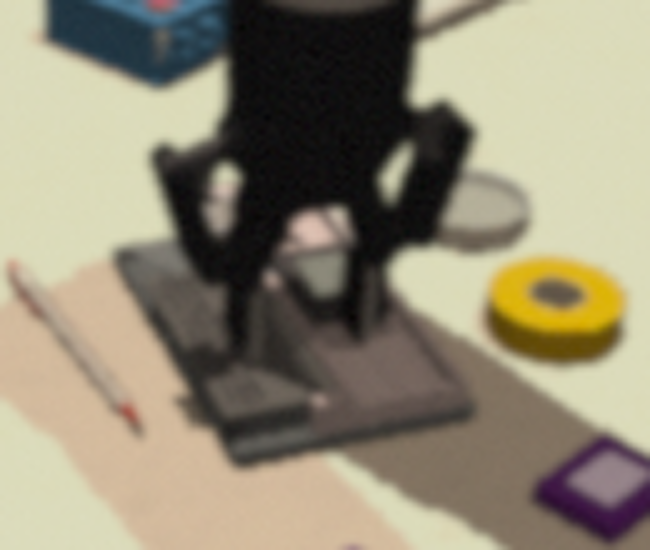

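The clip is fully pressed, with 24 N against its stop, and the pushing finger is at the carrier's rear edge. I'll back off slightly and push.

```bash
python3 -m pendant '[[-0.05,0,-0.03,0,0,0,0],[-0.15,0,-0.05,0,0,0,0],[-0.25,0,-0.05,0,0,0,0],[-0.35,0,-0.05,0,0,0,0],[-0.45,0,-0.05,0,0,0,0],[-0.55,0,-0.05,0,0,0,0],[-0.65,0,-0.05,0,0,0,0],[-0.75,0,-0.05,0,0,0,0],[-0.85,0,-0.05,0,0,0,0],[-0.95,0,-0.05,0,0,0,0]]'
python3 look.py w6
```

```text
clock: 9.5
position: [0.5555, 0.0165, 0.0076]
ee_rot: [0.152, 0.988, 0.0, -0.001]
ft_force: [-4.9, 1.4, 8.4]
grip_width: 0.505
grasp_force: 4.7
[0.55615261 0.01628476 0.00768578] [-2.34  0.41  8.38] [0.44 0.45 0.06] tcp stage [ 7.6 28.1]
push finger lowest z mm [28.5 31.9 35.2 42.6] n 2929
press finger lowest z mm [25.  30.5 34.3 41.9] n 2909
paddle slope angle -> clip 0.4816480920644253 z at y55 0.025636003108969393
carrier x range [-3.70363801 53.58325535]
```

```bash
python3 -m pendant '[[-0.03,0,0,0,0,0,0],[-0.06,0,0,0,0,0,0],[-0.08,0,0,0,0,0,0],[-0.1,0,0,0,0,0,0],[-0.12,0,0,0,0,0,0],[-0.13,0,0,0,0,0,0],[-0.14,0,0,0,0,0,0],[-0.15,0,0,0,0,0,0],[-0.16,0,0,0,0,0,0],[-0.16,0,0,0,0,0,0]]'
python3 look.py w7
```

```text
clock: 10.8
position: [0.5611, 0.0147, 0.0074]
ee_rot: [0.152, 0.988, 0.0, -0.003]
ft_force: [-11.9, 2.7, 15.9]
grip_width: 0.497
grasp_force: 9.8
[0.56113686 0.014689   0.00739307] [-13.52   3.47  15.78] [ 0.74  2.76 -0.15] tcp stage [12.9 28.1]
push finger lowest z mm [28.4 32.8 36.5 45.8] n 3759
press finger lowest z mm [25.2 31.5 35.4 45.1] n 3823
paddle slope angle -> clip 0.4911387040267897 z at y55 0.02540270861512719
carrier x range [ 2.24488618 53.52940175]
```

```bash
python3 -m pendant '[[-0.02,0,0,0,0,0,0],[-0.04,0,0,0,0,0,0],[-0.06,0,0,0,0,0,0],[-0.06,0,0,0,0,0,0],[-0.06,0,0,0,0,0,0],[-0.06,0,0,0,0,0,0],[-0.06,0,0,0,0,0,0],[-0.06,0,0,0,0,0,0],[-0.06,0,0,0,0,0,0],[-0.06,0,0,0,0,0,0]]'
python3 - <<'E'
from h import *
st=(.54043,-.00827,-.3042);s=manip.get_obs();print(1000*to_stage(s['position'],st),s['ft_force'])
a=manip.camera('scene')[0];b=manip.camera('top')[0]
A=cv2.resize(a[150:230,260:360,::-1],None,fx=4,fy=5,interpolation=cv2.INTER_CUBIC);B=cv2.resize(b[150:250,290:390,::-1],(400,400),interpolation=cv2.INTER_CUBIC)
cv2.imwrite('pics/c8.png',np.clip(1.5*np.hstack([A,B]).astype(float),0,255).astype('uint8'))
E
```

```text
clock: 12.1
position: [0.5614, 0.0146, 0.0072]
ee_rot: [0.152, 0.988, 0.001, -0.005]
ft_force: [-25.2, 6.1, 28.9]
grip_width: 0.5
grasp_force: 19.0
[13.14590156 28.10387608] [-25.17679446   6.14936999  28.86108276]
```

View pics/c8.png

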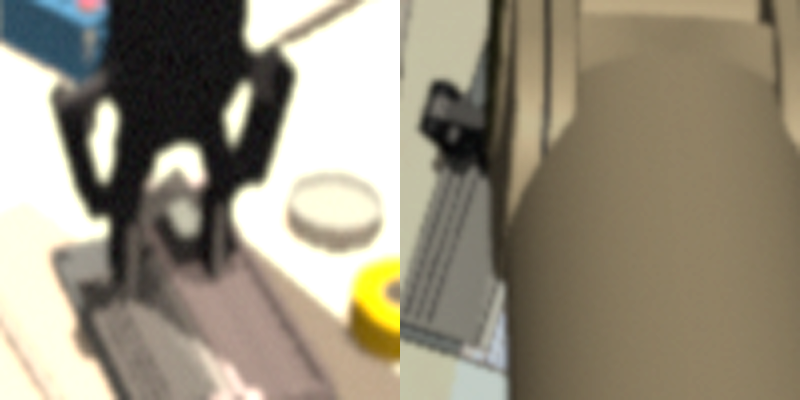

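The pusher moved only 0.25 mm while its force doubled, so the carrier is against the end stop at about x ≈ 49–50 mm. I'll back off slightly and then lift straight up.

```bash
python3 -m pendant '[[0.03,0,0,0,0,0,0],[0.06,0,0,0,0,0,0],[0.1,0,0,0,0,0,0],[0.1,0,-0.1,0,0,0,0],[0.1,0,-0.25,0,0,0,0],[0.1,0,-0.45,0,0,0,0],[0.1,0,-0.9,0,0,0,0],[0.3,0,-1.6,0,0,0,0],[0.8,0,-2.4,0,0,0,0],[1.6,0,-3.2,0,0,0,0]]'
python3 - <<'E'
from h import *
st=(.54043,-.00827,-.3042);s=manip.get_obs();print(1000*to_stage(s['position'],st),s['position'],s['ft_force'])
cal=manip.get_calibration('wrist');a,d=manip.camera('wrist');np.savez('w9.npz',im=a,d=d,**cal)
b=manip.camera('scene')[0]
cv2.imwrite('pics/w9.png',np.hstack([cv2.resize(a[130:350,180:360,::-1],(400,489),interpolation=cv2.INTER_CUBIC),cv2.resize(b[150:260,260:350,::-1],(400,489),interpolation=cv2.INTER_CUBIC)]))
for t in ['tape_roll','dish_1','pen_1']:
    c=manip.get_calibration('scene')
    for r in manip.tip_of(t,'scene')[:1]: print(t,at_z(c,r['pixel'],0).round(3))
E
```

```text
clock: 13.45
position: [0.4897, 0.0368, 0.169]
ee_rot: [0.152, 0.988, -0.0, 0.0]
ft_force: [0.6, 1.0, 0.7]
grip_width: 0.502
grasp_force: 0.0
[-61.90379579  27.75961098] [0.48968324 0.03675712 0.16896565] [0.58921053 1.00042434 0.65750744]
tape_roll [ 0.478 -0.097  0.   ]
dish_1 [ 0.583 -0.122  0.   ]
pen_1 [0.604 0.1   0.   ]
```

View pics/w9.png

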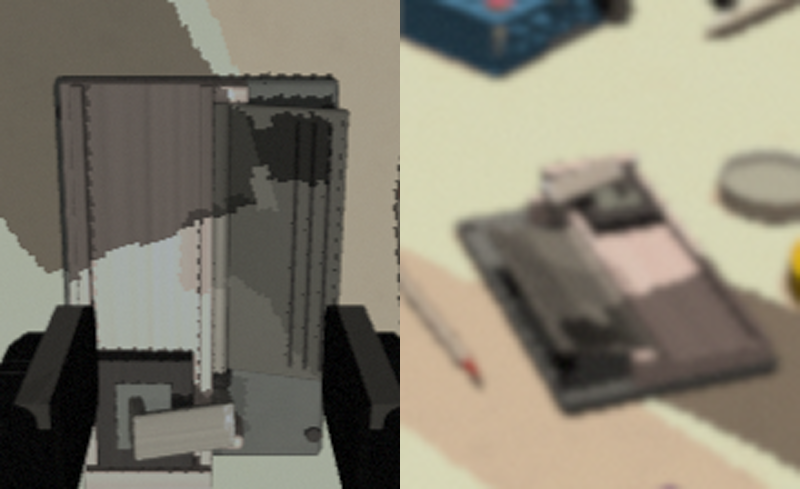

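Run:
```python
from h import *
z=np.load('w9.npz');cal={k:z[k] for k in ['fx','fy','cx','cy','xyz','orientation']};st=(.54043,-.00827,-.3042)
for c,h in [((148,352),.032),((100,352),.032),((192,354),.032),((150,468),.034),((150,488),.034),((60,77),.01),((335,77),.01),((318,455),.01)]:
    print(c,np.round(1000*to_stage(at_z(cal,np.array(c)*[180/400,220/489]+[180,130],h),st),1))
```

```text
(148, 352) [20.5  4.1]
(100, 352) [ 20.5 -15. ]
(192, 354) [21.4 21.7]
(150, 468) [72.8  3.9]
(150, 488) [82.5  3.7]
(60, 77) [-86.1 -29.1]
(335, 77) [-85.9  77.4]
(318, 455) [83.2 77. ]
```

Run:
```python
from h import *
z=np.load('w9.npz');cal={k:z[k] for k in ['fx','fy','cx','cy','xyz','orientation']};st=(.54043,-.00827,-.3042);d=z['d']
for c in (232,240):
  for r in [*range(282,298),*range(334,350)]:
    p=at_d(cal,(c,r),d[r,c]);print(c,r,np.r_[1000*to_stage(p,st),1000*p[2]].round(1),z['im'][r,c])
```

```text
232 282 [18.7 -9.7 23.2] [164 170 159]
232 283 [19.5 -9.7 23.6] [165 170 160]
232 284 [20.9 -9.8 22.8] [166 172 160]
232 285 [22.  -9.9 22.6] [164 169 158]
232 286 [ 23.8 -10.1  21.2] [147 151 141]
232 287 [ 24.7 -10.1  21.3] [74 72 67]
232 288 [23.6 -9.7 25.4] [25 23 20]
232 289 [24.5 -9.7 25.6] [17 17 16]
232 290 [23.6 -9.2 29.2] [16 13 17]
232 291 [23.8 -9.1 30.7] [15 16 14]
232 292 [24.8 -9.1 30.7] [43 42 39]
232 293 [24.3 -8.8 33.4] [63 59 56]
232 294 [25.8 -9.  32.4] [62 60 56]
232 295 [25.6 -8.7 34.6] [63 59 56]
232 296 [27.6 -9.  32.9] [62 59 56]
232 297 [29.1 -9.1 31.8] [61 58 55]
232 334 [ 67.7 -10.5  31.3] [62 58 57]
232 335 [ 68.4 -10.5  31.8] [62 60 57]
232 336 [ 69.6 -10.6  31.6] [62 60 55]
232 337 [ 71.1 -10.7  31. ] [63 61 58]
232 338 [ 72.4 -10.8  30.6] [60 57 54]
232 339 [ 72.4 -10.6  32.1] [61 60 56]
232 340 [ 73.6 -10.7  32. ] [52 50 46]
232 341 [ 74.5 -10.7  32.3] [58 54 51]
232 342 [ 74.3 -10.5  34. ] [144 134 126]
232 343 [ 75.8 -10.6  33.5] [162 164 153]
232 344 [ 76.2 -10.5  34.4] [162 163 153]
232 345 [ 77.4 -10.6  34.2] [163 162 153]
232 346 [ 78.8 -10.6  3
[... 635 characters left out ...]
 [26.4 -1.8 33.2] [58 56 54]
240 296 [28.4 -2.  31.3] [60 57 56]
240 297 [28.2 -1.8 33.5] [62 60 56]
240 334 [57.  -1.4 46.9] [87 84 78]
240 335 [67.7 -3.  32.8] [86 83 77]
240 336 [68.9 -3.  32.6] [75 72 67]
240 337 [69.6 -3.  33.2] [62 58 56]
240 338 [71.1 -3.1 32.5] [63 58 55]
240 339 [72.3 -3.2 32.3] [62 58 57]
240 340 [74.6 -3.4 30.5] [53 49 47]
240 341 [74.5 -3.2 32.3] [58 53 49]
240 342 [74.2 -3.1 34.3] [141 131 122]
240 343 [75.1 -3.1 34.4] [161 163 153]
240 344 [75.7 -3.  35.1] [162 163 153]
240 345 [78.  -3.2 33.5] [162 162 152]
240 346 [78.2 -3.1 34.6] [162 161 150]
240 347 [79.8 -3.2 33.9] [163 161 149]
240 348 [81.  -3.3 33.7] [162 158 148]
240 349 [81.9 -3.3 34. ] [163 160 151]
```

The depth readings show the carrier's rear edge at about 24.5 mm and its top running right up to the stop at about 74.5 mm. It is home and clamped, and the arm is clear.

```bash
python3 -c "
from workcell import manip
print(manip.hand_in())"
```

```text
the job is handed in; nothing more can be done
None
```

I pushed the carrier home against the end stop with the clip held open, then released the clip onto it. The arm finished clear and I handed the job in at about 13.5 s; the judge returned no verdict, and the clamp force itself was not measured.

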